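# Hold a spread snap ring at the groove of a dent roller's axle

### The arm

A 6-joint arm with a two-finger parallel gripper is mounted at the origin on the work surface. World frame = base frame: x ahead of the robot, y to its left, z up, the work surface at z = 0. Lengths are in m, angles in rad, forces in N, time in s.
With the tool pointing down it reaches from about 0.25 to 0.8 m from the base axis. Payload 8.5 kg.
Tool frame: the origin (TCP) lies on the mounting face of the last link; the fingertips stand 173 mm ahead of it and the grasp point (between the pads) lies 155 mm ahead of it; z points along the fingers, y is the line along which they close (so a half turn about z gives the same grasp; the last joint's range is limited). The gripper opens to 85 mm and grips with 20 to 120 N. Pads are 22 mm wide; open, the fingers measure 114 mm over their backs; the gripper's body (76 mm by 85 mm) begins 54 mm behind the grasp point. The pads swing forward as they close: fully open they stand 13 mm farther back than shut.
Start: joints at [1.28, 0.238, -0.013, 1.319, 0, 1.571], TCP at [0.151, 0.503, 0.405] pointing down, gripper open.
Joint ranges: [-2.66, 2.66], [-1.03, 1.9], [-1.14, 1.46], [-1.82, 2.27], [-1.45, 1.34], [-3.14, 3.14]. Speed limits (rad/s): [2.22, 2.22, 2.79, 3.14, 3.14, 3.14].

### API

Orientations are given as a rotation vector (axis times angle).
In Python, from bench import arm gives the robot as it stands.
- The arm moves only by the shell command python3 -m handwheel 'ROWS' [FORCE]. ROWS is JSON, a list of rows, each an object of numbers: "gripper": the opening in per cent of the stroke, from 0 (shut) to 100 (fully open); "dx", "dy", "dz": the shift along the tool's x, y, z in units of 40 mm (1.0 is 40 mm); "spin": the turn about the tool's z in rad. A call has 1 to 5 rows; each row is the pose to reach, as a shift and turn from the pose commanded when the call began, along the tool's axes at that moment; what a row does not reach only later rows make up. A row lasts 1/10 s, in which the tool goes at most 50 mm and 8.59 degrees, less where a joint would pass 70% of its speed; a pose out of reach is approached as far as the arm can. A call with a gripper value outside its range is refused whole. The fingers move at their own pace and stop on an object; FORCE is the grip in N (left out, the last holds). Time passes only in rows, so rows that repeat a pose let the fingers close. It gives the time, the measured TCP pose, the force, the opening and the grip force at its end, in the units of the state.
- arm.get_state(): the state, without advancing time (a new reading comes with each control period).
- arm.grab_frame(name): name is "side" or "top"; returns the picture (384x512x3 uint8, red, green, blue); there is no depth.
- arm.get_calibration(name): a dict with "fx", "fy", "cx", "cy" (pixels), "eye" and "attitude" of the camera in the world. Camera axes: x right, y up, looking along -z (the intrinsics and any distortion apply to the point x, -y, -z); pixel columns grow to the right and rows downward; lengths in m; the calibration is good to about 2 mm. A picture is of the moment at which its call begins. get_calibration takes no time and is no camera call.
- arm.finish_job(): hands the job in; it is judged then, once.
The state is a dict: "t": time; "joint_pos": joint angles; "joint_vel": joint speeds; "tau": joint torques, N m; "ee_pos": TCP position; "eef_rot": TCP orientation; "ft_force": force on the tool from outside, world axes, zero at the start; "moment": the same for the moment, N m; "opening": opening from 0.0 (shut) to 1.0 (fully open); "grip_force": force on a finger pad.
Only numpy, scipy, OpenCV 4.12 (cv2) and the standard library are available. Lean on these libraries where they do the work, as an engineer would, in place of code of your own. Each camera call takes 0.05 s, during which the arm holds its last target. There are 200 camera calls.

### The job

Put the snap ring on the dent roller: first take the axle stub with its roller out of the wooden stock block and drop it shank-down, fully home, into the bore of the steel bench block, and let go of it. Then take the circlip pliers, which hang on the pegboard rack with the ring already on their tips, squeeze the handles fully so that the ring is spread, lift them off the pegs, and slide the open ring down over the axle's end until it is level with the groove just above the roller. Finish there still holding the pliers squeezed, with the ring open, level and not leaning on the roller: do not let it snap in, and leave everything else on the table where it is.

Things in the scene. Friction and masses are not known exactly. Their poses are not given: they have to be found in the camera images.
- axle_end (a point): centre of the plain end (24 mm across, 12 mm tall) of the loose steel axle stub, on its axis, z up the axle; take it here from above, fingertips no lower than the roller's upper face, 12 mm below. Axle: 108 mm long, 0.33 kg, this point 96 mm above its foot. A lead-in cone, 16 mm across at the top, ends 12 mm above this point
- groove (a point): centre of the axle's groove, on its axis, 87 mm above the foot. The groove is 6 mm wide, its lower side is the roller's upper face. Below it: dark roller 40 mm across, 22 mm tall; then the shank, 20 mm across and 62 mm long with a tapered foot. A ring lowered until it touches the roller is 1.5 mm below this point: feel for it lightly, then raise it by about that much
- bore_mouth (a point): centre of the mouth of the bore in the bench block's upper face, 60 mm above the table. The bore is 22 mm across with a 2 mm chamfer and 55 mm deep: the seated axle's foot is 5 mm above the table, its roller 7 mm clear of the block, its groove centre 92 mm above the table
- bench_block: fixed dark steel block, 75 x 75 x 60 mm, with a low bolted ear on two sides (115 mm over the ears); origin at the centre of its underside, z up
- stock_block: fixed wooden block, 120 x 70 x 30 mm, two holes 24 mm deep; origin at the centre of its underside. The axle starts upright in the hole at x = -30 mm of its frame (foot 6 mm above the table); a plain pin stands at x = +32 mm
- rack: fixed wooden pegboard rack, 340 mm wide along its y, 212 mm high, board face at x = +40 mm, pegs pointing along its -x; origin under the centre of its base (115 mm deep, 14 mm thick). The pliers hang on the two middle dowel pegs: 8 mm across, at y = -27 and +27 mm, 134 mm high, ending at x = -14 mm. Three spring hooks hang near the board from other pegs
- pliers_grip (a point): midway between the two black handles of the circlip pliers (0.19 kg, 190 mm long, hanging tips down): take them here from above, fingers closing along y on the handles' outsides. z up along the pliers, x towards the pegboard. Handles 11 mm thick (x), 20 mm further up, guards resting on the pegs 65 mm below. Outsides 59 mm apart at rest, 34 mm and parallel when squeezed to the stop
- pliers: the same pliers; origin at the rivet, 95 mm below pliers_grip. Squeezing the handles spreads tips and ring, and the pliers sink 2 to 4 mm between the fingers. A return spring needs 3 N of grip to start and 7 N to reach the stop: grip with 15 N or more. Squeezed, they lift off the pegs straight up (the ring passes between the pegs) or forward along -x
- ring_mid (a point): centre of the snap ring's opening when spread, at mid thickness; z is the ring's axis, parallel to the pliers' z. Bright steel, flat, 3 mm thick, 31 mm outside, 23 mm inside at rest, on the side away from the pegboard. 167 mm below pliers_grip and 15 mm from it along its -x. Spread, it clears the 24 mm axle end by 2 mm all round; at rest it cannot pass
- eye_l (a point): centre of one eye of the ring; the eyes sit on the pliers' tips and stay on them. 10 mm apart at rest, 30 mm with the handles squeezed to the stop
- eye_r (a point): centre of the ring's other eye
- plain_pin: bystander: plain steel pin, 16 mm across, 70 mm long, standing in the stock block's other hole; origin at its foot
- key_guard: bystander: lacquered brass bell key guard, a wire dome 85 mm across and 25 mm high; origin under its centre
- warming_plate: bystander: chrome pad-warming plate with a wooden handle, 210 x 60 x 16 mm, lying along its x with the handle to -x
- pad_jar: bystander: glass jar, 60 mm across, 75 mm high; origin under its centre
- screwdriver: bystander: screwdriver with a wooden handle, 170 mm long, lying along its x
- mallet: bystander: small wooden mallet, 240 mm long, lying along its x
- screw_tin: bystander: flat round tin, 65 mm across, 24 mm high; origin under its centre
Things that resemble listed ones, but are neither listed nor needed, are in the scene too. What is shaped like the bench_block but green is not meant.

How it is judged:
On the way, in this order (a step that is already met when the one before it is completed fails the run):
1. the axle stands fully home in the bench block's bore, upright, and is let go (z of groove in the frame of bench_block below 0.095 m and horizontal distance between groove and bore_mouth below 0.004 m and angle between groove's own z axis and vertical below 0.06 rad and contact force between the fingers and pliers below 0.1 N and distance between the grasp point and axle_end above 0.05 m), for 0.2 s.
2. the pliers are squeezed so that the ring is spread, and lifted off the pegs (distance between eye_l and eye_r above 0.026 m and contact force between pliers and rack below 0.05 N and distance of pliers from where it was at the start of the episode above 0.04 m and contact force between the fingers and pliers above 3 N), for 0.2 s.
At the end, for the whole second after the job is handed in: axle home in the bore (3 mm, upright within 0.06 rad); ring around it, its middle within 2 mm of the groove's in height, 5 mm sideways, square within 0.1 rad; eyes over 26 mm apart; pliers still gripped (over 3 N), at rest, touching the axle with less than 8 N (z of ring_mid in the frame of groove between -0.002 and 0.002 m and horizontal distance between ring_mid and groove below 0.005 m and angle between the z axis of ring_mid and the z axis of groove, either way round below 0.1 rad and distance between eye_l and eye_r above 0.026 m and contact force between the fingers and pliers above 3 N and contact force between pliers and axle below 8 N and linear speed of pliers below 0.02 m/s and z of groove in the frame of bench_block below 0.095 m and horizontal distance between groove and bore_mouth below 0.004 m and angle between groove's own z axis and vertical below 0.06 rad); the arm keeps its last pose, push and grip.
It fails at once if a bystander is moved by more than 40 mm (distance of any of plain_pin, key_guard, warming_plate, pad_jar, screwdriver, mallet, screw_tin from where it was at the start of the episode above 0.04 m).
It also fails if it takes over 66 s, if anything falls off the work surface, if the arm or the gripper's body presses on something with over 40 N, if the wrist force passes 120 N, or if a joint passes its speed limit or range.

## Working session

There is one attempt and no reset: what is moved stays moved. The work goes in short steps, Python scripts to look and compute and a shell command to move; the robot and the scene stay as the last step left them, time stands still between calls to the robot, and variables do not carry over. Pictures are saved under pics/ and viewed, at most 10 in all, crops included, and the job is handed in when it is done.

```bash
mkdir -p pics; ls
python3 - <<'E'
from bench import arm
import cv2,json
for n in ("side","top"):
    c=arm.get_calibration(n); print(n,c)
    f=arm.grab_frame(n); cv2.imwrite(f"pics/{n}0.png",cv2.cvtColor(f,cv2.COLOR_RGB2BGR))
print(arm.get_state())
E
```

```text
pics
side {'fx': 446.93648780941834, 'fy': 446.93648780941834, 'cx': 250.60798766442306, 'cy': 188.67139255571297, 'eye': array([ 0.51056641, -0.83186731,  0.84820981]), 'attitude': array([ 0.88043368, -0.02628031, -0.08928647])}
top {'fx': 363.7194777082292, 'fy': 363.7194777082292, 'cx': 253.0330557401088, 'cy': 193.26013702136427, 'eye': array([0.5474178 , 0.00580817, 0.97033879]), 'attitude': array([ 0.06169716, -0.05787078, -1.56259199])}
{'t': 0.1, 'joint_pos': array([ 1.28003074e+00,  2.38713408e-01, -1.41320866e-02,  1.31918941e+00,
       -1.21591061e-05,  1.57078353e+00]), 'joint_vel': array([ 0.00093424, -0.00090956,  0.00199734, -0.00134694,  0.00092009,
       -0.00171517]), 'tau': array([ 9.20568382e-04, -5.39719391e+01,  3.46999598e+01,  1.33853301e-02,
        1.45732115e-04, -2.67168781e-05]), 'ee_pos': array([0.15047281, 0.50283294, 0.40416039]), 'eef_rot': array([-4.55082046e-01, -3.10828718e+00,  1.92769348e-03]), 'ft_force': array([-0.06632153, -0.49101864, -0.00381337]), 'moment': array([ 0.00415272, -0.03492335,  0.01467452]), 'grip_force': 0.0, 'opening': 0.9998619992291727}
```

View pics/side0.png

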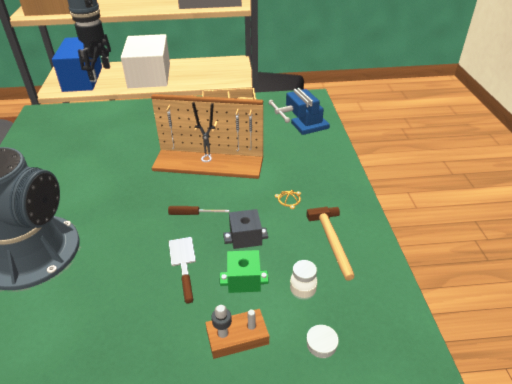

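View pics/top0.png

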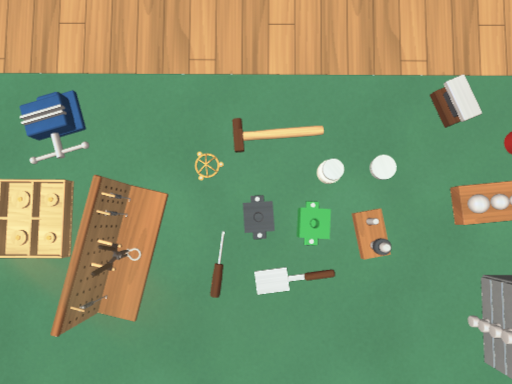

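In the side view the dark steel bench block is at (245,228), with a bore. The green decoy is at (243,270). The axle with its roller is in the stock block at (221,317), and the plain pin at (251,318) is the thing it could be mistaken for. The pliers with the ring hang at (206,130)/(207,158); the other items on the rack are hooks at (170,117), (238,122) and (250,125). In the top view the bench block is at (258,217), the green one at (314,223), the axle at (381,246), the pin at (373,221) and the ring at (134,255). Next I'll take enlarged crops.

```bash
cat > h.py <<'E'
from bench import arm
import cv2, numpy as np
from scipy.spatial.transform import Rotation as R
from scipy.optimize import least_squares
C={n:arm.get_calibration(n) for n in ("side","top")}
def proj(n,P):
    c=C[n]; p=R.from_rotvec(c["attitude"]).inv().apply(np.atleast_2d(P)-c["eye"])
    return np.c_[c["cx"]+c["fx"]*p[:,0]/-p[:,2], c["cy"]+c["fy"]*p[:,1]/p[:,2]]
def ray(n,uv):
    c=C[n]; u,v=uv
    d=R.from_rotvec(c["attitude"]).apply([(u-c["cx"])/c["fx"],-(v-c["cy"])/c["fy"],-1]); return c["eye"],d
def atz(n,uv,z):
    e,d=ray(n,uv); return e+d*(z-e[2])/d[2]
def tri(s,t):
    r=least_squares(lambda P:np.r_[proj("side",P)[0]-s,proj("top",P)[0]-t],[.5,0,.1]); return r.x,np.abs(r.fun).max()
def panel(img,x,y,w,h,k):
    p=cv2.resize(img[y:y+h,x:x+w],None,fx=k,fy=k,interpolation=cv2.INTER_CUBIC)
    for u in range(-(-x//10)*10,x+w,10):
        cv2.line(p,(int((u-x+.5)*k),0),(int((u-x+.5)*k),6),(0,255,255),1); cv2.putText(p,str(u),(int((u-x+.5)*k)+2,12),0,.35,(0,255,255))
    for v in range(-(-y//10)*10,y+h,10):
        cv2.line(p,(0,int((v-y+.5)*k)),(6,int((v-y+.5)*k)),(0,255,255),1); cv2.putText(p,str(v),(8,int((v-y+.5)*k)+4),0,.35,(0,255,255))
    return p
E
python3 - <<'E'
from h import *
s=cv2.imread("pics/side0.png");t=cv2.imread("pics/top0.png")
a=np.vstack([np.hstack([panel(s,205,295,66,60,6),panel(t,350,205,66,60,6)]),np.hstack([panel(s,215,200,66,40,6),panel(t,228,195,66,40,6)])])
cv2.imwrite("pics/c1.png",a)
b=np.hstack([panel(s,145,85,130,95,3),panel(t,50,170,120,95,3)])
b=np.vstack([np.hstack([panel(s,185,95,50,75,8)[:600,:400],panel(t,85,225,60,50,6.6)[:600,:395]]) if 0 else np.hstack([panel(s,185,95,50,75,8),cv2.copyMakeBorder(panel(t,85,225,66,50,6),0,300,0,4,0)])])
cv2.imwrite("pics/c2.png",b);print(a.shape,b.shape)
E
```

```text
(600, 792, 3) (600, 800, 3)
```

View pics/c1.png

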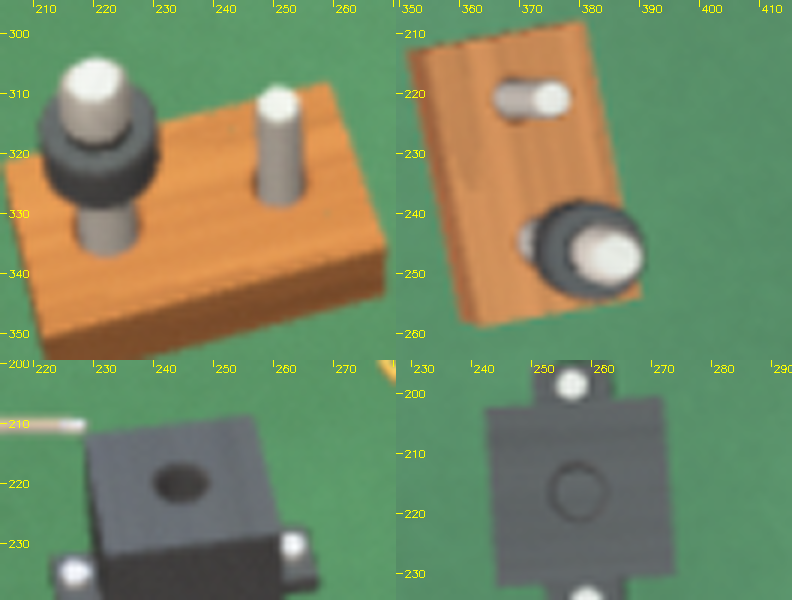

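View pics/c2.png

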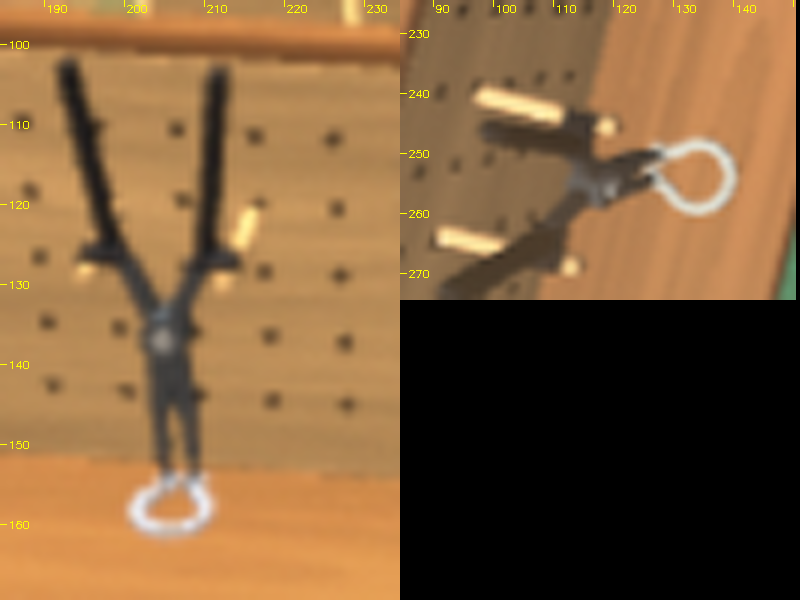

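The close crop confirms the axle: dark roller, bright end, tip at side (220.3,307.5) and top (385.5,247.3). The dark block's bore is at side (244.5,220.2) and top (257.8,216.5). The ring is at side (205.9,157.9) and top (134,254.2). Peg ends are at side (195.1,128.5) and (212.3,129.9), top (112.8,268.8) and (118.8,245.7).

Run:
```python
from h import *
np.set_printoptions(precision=4,suppress=True)
T=dict(axle=((220.3,307.5),(385.5,247.3)),bore=((244.5,220.2),(257.8,216.5)),ring=((205.9,157.9),(134,254.2)),
 pegA=((195.1,128.5),(112.8,268.8)),pegB=((212.3,129.9),(118.8,245.7)),pin=((250.8,311.5),(374.9,221)))
for k,v in T.items(): print(k,*tri(*v))
# rack side from holes: base front corners top view
for z in (0.134,): 
  a=atz("top",(112.8,268.8),z);b=atz("top",(118.8,245.7),z);print(a,b,np.linalg.norm(a-b),np.degrees(np.arctan2(*(a-b)[[1,0]])))
# base front edge (14mm high) in top0: (167,193),(137,320)
a=atz("top",(167,193),.014);b=atz("top",(136,320),.014);print(a,b,np.linalg.norm(a-b),np.degrees(np.arctan2(*(b-a)[[1,0]])))
P=arm.get_state();print(R.from_rotvec(P["eef_rot"]).as_matrix())
```

```text
axle [ 0.4883 -0.302   0.1135] 0.10203489012067735
bore [ 0.5583 -0.004   0.0595] 0.186499550168719
ring [0.4614 0.3091 0.0392] 0.07566856060506666
pegA [0.4374 0.3237 0.1386] 0.028757826689144395
pegB [0.4889 0.3125 0.137 ] 0.19316149117454984
pin [ 0.549  -0.2908  0.076 ] 0.28223036245452704
[0.4368 0.3254 0.134 ] [0.489  0.3136 0.134 ] 0.05346930202300042 167.26179115776006
[0.6195 0.2354 0.014 ] [0.2915 0.3068 0.014 ] 0.33561527200194097 167.7205002200887
[[-0.958   0.2867 -0.0003]
 [ 0.2867  0.958  -0.0012]
 [-0.     -0.0012 -1.    ]]
```

```bash
cat > go.py <<'E'
# usage: go.py x y z yawdeg : prints shift in tool units from the present pose (z = grasp point height)
import sys; from h import *
s=arm.get_state(); M=R.from_rotvec(s["eef_rot"]).as_matrix(); g=s["ee_pos"]+.155*M[:,2]
x,y,z,w=map(float,sys.argv[1:5]); d=M.T@(np.array([x,y,z])-g)/.04
yaw=np.degrees(np.arctan2(M[1,1],M[0,1])); sp=-np.radians((w-yaw+90)%180-90)
print("t %.1f grasp %s yaw %.1f tilt %.3f j %s open %.3f F %s grip %.1f"%(s["t"],np.round(g,4),yaw,np.arccos(-M[2,2]),np.round(s["joint_pos"],2),s["opening"],np.round(s["ft_force"],1),s["grip_force"]))
print("need dx %.3f dy %.3f dz %.3f spin %.3f"%(*d,sp))
E
python3 -m handwheel '[{"dz":-0.6,"spin":0.15},{"dz":-1,"spin":0.3},{"dz":-1,"spin":0.45},{"dz":-1,"spin":0.6},{"dz":-1,"spin":0.75}]' 30
python3 go.py 0.488 -0.302 0.25 30
python3 - <<'E'
from h import *
print(tri((211.6,103.5),(97.8,246.2)), tri((193,102.6),(91,274)))
E
```

```text
t 0.1 grasp [0.1504 0.5026 0.2492] yaw 73.3 tilt 0.001 j [ 1.28  0.24 -0.01  1.32 -0.    1.57] open 1.000 F [-0.1 -0.5 -0. ] grip 0.0
need dx -13.852 dy -16.853 dz 0.000 spin 0.756
(array([0.4929981 , 0.32602296, 0.21751525]), np.float64(0.32176251266267286)) (array([0.43751094, 0.33760798, 0.21768167]), np.float64(0.3259159388265971))invalid input at $[0]: expected keys gripper, dx, dy, dz, spin
```

```bash
python3 -m handwheel '[{"gripper":100,"dx":0,"dy":0,"dz":-0.6,"spin":0.15},{"gripper":100,"dx":0,"dy":0,"dz":-1,"spin":0.3},{"gripper":100,"dx":0,"dy":0,"dz":-1,"spin":0.45},{"gripper":100,"dx":0,"dy":0,"dz":-1,"spin":0.6},{"gripper":100,"dx":0,"dy":0,"dz":-1,"spin":0.75}]' 30
python3 go.py 0.488 -0.302 0.25 30
python3 - <<'E'
from h import *
print(tri((204.9,137),(118.3,255.3)))
E
```

```text
t: 0.6
ee_pos: [0.1505, 0.5029, 0.4445]
eef_rot: [1.57, 2.721, -0.001]
ft_force: [0.4, 0.2, 0.1]
opening: 1.001
grip_force: 0.0
t 0.6 grasp [0.1505 0.5028 0.2895] yaw 30.0 tilt 0.001 j [ 1.28  0.23  0.07  1.42 -0.    2.33] open 1.001 F [0.4 0.2 0.1] grip 0.0
need dx -21.642 dy -2.756 dz 0.997 spin 0.000
(array([0.46437049, 0.32423273, 0.1061719 ]), np.float64(0.1314414154204826))
```

```bash
for i in 1 2 3 ; do python3 -m handwheel '[{"gripper":100,"dx":-6,"dy":-0.76,"dz":0,"spin":0},{"gripper":100,"dx":-6,"dy":-0.76,"dz":0,"spin":0},{"gripper":100,"dx":-6,"dy":-0.76,"dz":0,"spin":0},{"gripper":100,"dx":-6,"dy":-0.76,"dz":0,"spin":0},{"gripper":100,"dx":-6,"dy":-0.76,"dz":0,"spin":0}]' |head -2; done
python3 go.py 0.488 -0.302 0.20 30
```

```text
t: 1.1
ee_pos: [0.2457, 0.2783, 0.4445]
t: 1.6
ee_pos: [0.3408, 0.0558, 0.4448]
t: 2.1
ee_pos: [0.4362, -0.167, 0.4444]
t 2.1 grasp [ 0.4361 -0.167   0.2894] yaw 30.3 tilt 0.000 j [-0.37  0.13 -0.05  1.39 -0.    0.68] open 1.003 F [ 1.6  1.1 -0.7] grip 0.0
need dx -3.567 dy -0.582 dz 2.235 spin 0.005
```

```bash
python3 -m handwheel '[{"gripper":100,"dx":-3.57,"dy":-0.58,"dz":0,"spin":0},{"gripper":100,"dx":-3.57,"dy":-0.58,"dz":0,"spin":0},{"gripper":100,"dx":-3.57,"dy":-0.58,"dz":1,"spin":0},{"gripper":100,"dx":-3.57,"dy":-0.58,"dz":2.2,"spin":0},{"gripper":100,"dx":-3.57,"dy":-0.58,"dz":3,"spin":0}]' |head -2
python3 -m handwheel '[{"gripper":100,"dx":0,"dy":0,"dz":0,"spin":0},{"gripper":100,"dx":0,"dy":0,"dz":0,"spin":0}]' |head -2
python3 go.py 0.488 -0.302 0.111 30
```

```text
t: 2.6
ee_pos: [0.4878, -0.3008, 0.3214]
t: 2.8
ee_pos: [0.488, -0.2993, 0.3252]
t 2.8 grasp [ 0.4878 -0.2992  0.1702] yaw 30.4 tilt 0.001 j [-0.55  0.36 -0.05  1.16 -0.    0.49] open 0.999 F [1.2 0.3 0.8] grip 0.0
need dx -0.065 dy -0.031 dz 1.479 spin 0.006
```

```bash
python3 -m handwheel '[{"gripper":100,"dx":-0.06,"dy":-0.03,"dz":0.5,"spin":0},{"gripper":100,"dx":-0.06,"dy":-0.03,"dz":1,"spin":0},{"gripper":100,"dx":-0.06,"dy":-0.03,"dz":1.48,"spin":0},{"gripper":100,"dx":-0.06,"dy":-0.03,"dz":1.48,"spin":0},{"gripper":50,"dx":-0.06,"dy":-0.03,"dz":1.48,"spin":0}]' |head -2
for i in 1 2; do python3 -m handwheel '[{"gripper":0,"dx":0,"dy":0,"dz":0,"spin":0},{"gripper":0,"dx":0,"dy":0,"dz":0,"spin":0},{"gripper":0,"dx":0,"dy":0,"dz":0,"spin":0},{"gripper":0,"dx":0,"dy":0,"dz":0,"spin":0}]' 40 ; done
python3 go.py 0.488 -0.302 0.111 30
python3 - <<'E'
from h import *
s,t=[cv2.cvtColor(arm.grab_frame(n),cv2.COLOR_RGB2BGR) for n in("side","top")]
cv2.imwrite("pics/c3.png",np.hstack([panel(s,190,260,66,80,6),panel(t,350,205,66,80,6)]))
E
```

```text
t: 3.3
ee_pos: [0.4889, -0.3021, 0.2679]
t: 3.7
ee_pos: [0.4884, -0.3022, 0.2665]
eef_rot: [1.561, 2.724, -0.001]
ft_force: [0.3, -1.1, 4.5]
opening: 0.257
grip_force: 38.9
t: 4.1
ee_pos: [0.4884, -0.3023, 0.2665]
eef_rot: [1.561, 2.724, -0.001]
ft_force: [-0.6, -0.2, 5.8]
opening: 0.261
grip_force: 38.9
t 4.1 grasp [ 0.4886 -0.3025  0.1115] yaw 30.4 tilt 0.002 j [-0.55  0.4  -0.15  1.02 -0.    0.49] open 0.261 F [-0.6 -0.2  5.8] grip 38.9
need dx 0.017 dy -0.006 dz 0.011 spin 0.006
```

View pics/c3.png

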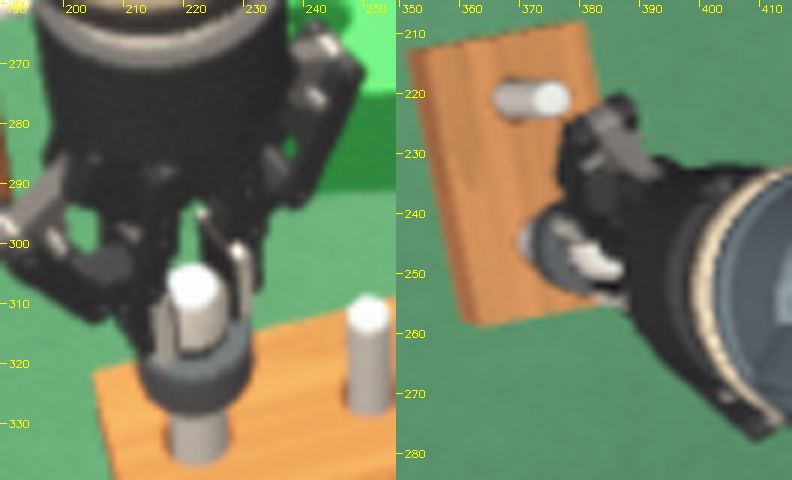

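The fingers hold the axle's plain end at side (221,308), just above the roller. Now I'll lift it and carry it over.

```bash
python3 -m handwheel '[{"gripper":0,"dx":0,"dy":0,"dz":-0.3,"spin":0},{"gripper":0,"dx":0,"dy":0,"dz":-0.7,"spin":0},{"gripper":0,"dx":0,"dy":0,"dz":-1.3,"spin":0},{"gripper":0,"dx":0,"dy":0,"dz":-1.9,"spin":0},{"gripper":0,"dx":0,"dy":0,"dz":-2.5,"spin":0}]' 60
python3 go.py 0.5583 -0.004 0.2115 30
```

```text
t: 4.7
ee_pos: [0.4879, -0.3018, 0.3668]
eef_rot: [-1.562, -2.725, -0.0]
ft_force: [0.3, -0.4, -3.6]
opening: 0.248
grip_force: 59.0
t 4.7 grasp [ 0.4878 -0.3018  0.2118] yaw 30.4 tilt 0.001 j [-0.55  0.34  0.03  1.26 -0.    0.49] open 0.248 F [ 0.3 -0.4 -3.6] grip 59.0
need dx 5.532 dy 5.284 dz 0.010 spin 0.006
```

```bash
python3 -m handwheel '[{"gripper":0,"dx":0.6,"dy":0.57,"dz":0,"spin":0},{"gripper":0,"dx":1.4,"dy":1.33,"dz":0,"spin":0},{"gripper":0,"dx":2.2,"dy":2.09,"dz":0,"spin":0},{"gripper":0,"dx":3.0,"dy":2.86,"dz":0,"spin":0},{"gripper":0,"dx":3.8,"dy":3.62,"dz":0,"spin":0}]' |head -1
python3 -m handwheel '[{"gripper":0,"dx":0.8,"dy":0.76,"dz":0,"spin":0},{"gripper":0,"dx":1.4,"dy":1.33,"dz":0,"spin":0},{"gripper":0,"dx":1.73,"dy":1.66,"dz":0,"spin":0},{"gripper":0,"dx":1.73,"dy":1.66,"dz":0,"spin":0},{"gripper":0,"dx":1.73,"dy":1.66,"dz":0,"spin":0}]' |head -1
python3 -m handwheel '[{"gripper":0,"dx":0,"dy":0,"dz":0,"spin":0},{"gripper":0,"dx":0,"dy":0,"dz":0,"spin":0}]' |head -2
python3 go.py 0.5583 -0.004 0.18 30
python3 - <<'E'
from h import *
s,t=[cv2.cvtColor(arm.grab_frame(n),cv2.COLOR_RGB2BGR) for n in("side","top")]
cv2.imwrite("pics/s4.png",s);cv2.imwrite("pics/t4.png",t)
cv2.imwrite("pics/c4.png",np.hstack([panel(s,205,160,80,90,5),panel(t,215,175,80,90,5)]))
E
```

```text
t: 5.2
t: 5.7
t: 5.9
ee_pos: [0.5584, -0.0053, 0.3656]
t 5.9 grasp [ 0.5583 -0.0053  0.2106] yaw 30.3 tilt 0.000 j [-0.01  0.31 -0.01  1.25 -0.    1.03] open 0.248 F [-0.2 -0.2 -4. ] grip 59.1
need dx 0.030 dy 0.017 dz 0.766 spin 0.005
```

View pics/c4.png

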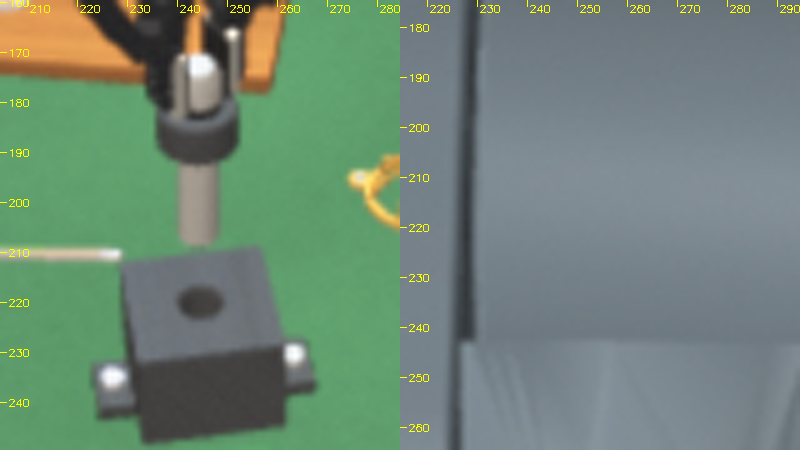

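The side view shows the axle hanging upright: shank axis at u≈244.1, foot at (244,207), bore at (244.5,220). The arm hides it from the top camera, so I'll check the offset numerically.

Run:
```python
from h import *
for z in (.105,.13,.168,.19): print(z,proj("side",[.5583,-.0053,z]), proj("side",[.5593,-.0053,z]))
print(proj("side",[.5583,-.004,.06]))
```

```text
0.105 [[244.30709138 207.26972744]] [[244.70787422 207.24169241]]
0.13 [[244.07454587 199.67756418]] [[244.48116445 199.64953609]]
0.168 [[243.70784197 187.70538719]] [[244.12366369 187.67739413]]
0.19 [[243.48786883 180.52368736]] [[243.90921163 180.49572949]]
[[244.66921051 220.05112276]]
```

```bash
python3 -m handwheel '[{"gripper":0,"dx":0.03,"dy":0.017,"dz":0.3,"spin":0},{"gripper":0,"dx":0.03,"dy":0.017,"dz":0.6,"spin":0},{"gripper":0,"dx":0.03,"dy":0.017,"dz":0.9,"spin":0},{"gripper":0,"dx":0.03,"dy":0.017,"dz":1.05,"spin":0},{"gripper":0,"dx":0.03,"dy":0.017,"dz":1.05,"spin":0}]' |sed -n '2p;4p'
python3 -m handwheel '[{"gripper":0,"dx":0,"dy":0,"dz":0.05,"spin":0},{"gripper":0,"dx":0,"dy":0,"dz":0.1,"spin":0},{"gripper":0,"dx":0,"dy":0,"dz":0.15,"spin":0},{"gripper":0,"dx":0,"dy":0,"dz":0.2,"spin":0},{"gripper":0,"dx":0,"dy":0,"dz":0.2,"spin":0}]'|sed -n '2p;4p'
python3 go.py 0.5583 -0.004 0.1110 30
```

```text
ee_pos: [0.5581, -0.003, 0.322]
ft_force: [-0.8, -0.2, -2.8]
ee_pos: [0.5585, -0.003, 0.3154]
ft_force: [-0.5, -0.1, -3.3]
t 7.0 grasp [ 0.5584 -0.003   0.1604] yaw 30.4 tilt 0.000 j [-0.01  0.34 -0.11  1.13 -0.    1.04] open 0.248 F [-0.5 -0.1 -3.3] grip 59.1
need dx -0.019 dy -0.015 dz 1.234 spin 0.006
```

```bash
python3 -m handwheel '[{"gripper":0,"dx":-0.01,"dy":-0.01,"dz":0.1,"spin":0},{"gripper":0,"dx":-0.01,"dy":-0.01,"dz":0.2,"spin":0},{"gripper":0,"dx":-0.01,"dy":-0.01,"dz":0.35,"spin":0},{"gripper":0,"dx":-0.01,"dy":-0.01,"dz":0.5,"spin":0},{"gripper":0,"dx":-0.01,"dy":-0.01,"dz":0.6,"spin":0}]' |sed -n '2p;4p'
python3 -m handwheel '[{"gripper":0,"dx":0,"dy":0,"dz":0.15,"spin":0},{"gripper":0,"dx":0,"dy":0,"dz":0.3,"spin":0},{"gripper":0,"dx":0,"dy":0,"dz":0.4,"spin":0},{"gripper":0,"dx":0,"dy":0,"dz":0.5,"spin":0},{"gripper":0,"dx":0,"dy":0,"dz":0.5,"spin":0}]'|sed -n '2p;4p'
python3 go.py 0.5583 -0.004 0.1110 30
```

```text
ee_pos: [0.5582, -0.0036, 0.2907]
ft_force: [-0.3, 0.1, -3.3]
ee_pos: [0.5582, -0.0036, 0.2709]
ft_force: [0.4, -0.1, -2.4]
t 8.0 grasp [ 0.5581 -0.0036  0.1159] yaw 30.4 tilt 0.001 j [-0.01  0.37 -0.18  1.02 -0.    1.03] open 0.246 F [ 0.4 -0.1 -2.4] grip 59.1
need dx -0.012 dy -0.001 dz 0.123 spin 0.006
```

```bash
python3 -m handwheel '[{"gripper":0,"dx":0,"dy":0,"dz":0.05,"spin":0},{"gripper":0,"dx":0,"dy":0,"dz":0.1,"spin":0},{"gripper":0,"dx":0,"dy":0,"dz":0.13,"spin":0},{"gripper":0,"dx":0,"dy":0,"dz":0.13,"spin":0}]' |sed -n '2p;4p'
python3 -m handwheel '[{"gripper":45,"dx":0,"dy":0,"dz":0,"spin":0},{"gripper":45,"dx":0,"dy":0,"dz":0,"spin":0},{"gripper":100,"dx":0,"dy":0,"dz":0,"spin":0},{"gripper":100,"dx":0,"dy":0,"dz":0,"spin":0},{"gripper":100,"dx":0,"dy":0,"dz":-0.4,"spin":0}]'|sed -n '2p;4,5p'
python3 -m handwheel '[{"gripper":100,"dx":0,"dy":0,"dz":-0.8,"spin":0},{"gripper":100,"dx":0,"dy":0,"dz":-1.8,"spin":0},{"gripper":100,"dx":0,"dy":0,"dz":-2.8,"spin":0},{"gripper":100,"dx":0,"dy":0,"dz":-3.8,"spin":0},{"gripper":100,"dx":0,"dy":0,"dz":-4.6,"spin":0}]'|sed -n '2p;4,5p'
python3 go.py 0.4644 0.324 0.32 -12.5
python3 - <<'E'
from h import *
s=cv2.cvtColor(arm.grab_frame("side"),cv2.COLOR_RGB2BGR)
cv2.imwrite("pics/s5.png",s)
# compare roller: dark/bright expected points when home at bore (0.5583,-0.004)
for z in (.101,.113,.089,.067):print(z,proj("side",[.5583,-.004,z]))
E
```

```text
ee_pos: [0.5583, -0.0036, 0.2662]
ft_force: [0.8, 0.9, -2.6]
ee_pos: [0.5577, -0.0036, 0.281]
ft_force: [0.9, -1.1, -1.1]
opening: 0.935
ee_pos: [0.5582, -0.0035, 0.469]
ft_force: [0.1, 1.0, 0.2]
opening: 1.0
t 9.4 grasp [ 0.5585 -0.0036  0.314 ] yaw 30.4 tilt 0.002 j [-0.01  0.28  0.21  1.5  -0.    1.03] open 1.000 F [0.1 1.  0.2] grip 0.0
need dx 8.255 dy 2.111 dz -0.156 spin 0.748
0.101 [[244.3029718  208.11658439]]
0.113 [[244.19251335 204.51709988]]
0.089 [[244.41192669 211.66707279]]
0.067 [[244.60787287 218.05232683]]
```

```bash
python3 -m handwheel '[{"gripper":100,"dx":0.8,"dy":0.2,"dz":-0.16,"spin":0},{"gripper":100,"dx":1.9,"dy":0.49,"dz":-0.16,"spin":0},{"gripper":100,"dx":3,"dy":0.77,"dz":-0.16,"spin":0},{"gripper":100,"dx":4.1,"dy":1.05,"dz":-0.16,"spin":0},{"gripper":100,"dx":5.2,"dy":1.33,"dz":-0.16,"spin":0}]' |head -1
python3 -m handwheel '[{"gripper":100,"dx":1.1,"dy":0.28,"dz":0,"spin":0},{"gripper":100,"dx":2.1,"dy":0.54,"dz":0,"spin":0},{"gripper":100,"dx":2.8,"dy":0.72,"dz":0,"spin":0},{"gripper":100,"dx":3.05,"dy":0.78,"dz":0,"spin":0},{"gripper":100,"dx":3.05,"dy":0.78,"dz":0,"spin":0}]' |head -1
python3 -m handwheel '[{"gripper":100,"dx":0,"dy":0,"dz":0,"spin":0.15},{"gripper":100,"dx":0,"dy":0,"dz":0,"spin":0.3},{"gripper":100,"dx":0,"dy":0,"dz":0,"spin":0.45},{"gripper":100,"dx":0,"dy":0,"dz":0,"spin":0.6},{"gripper":100,"dx":0,"dy":0,"dz":0,"spin":0.745}]'|head -1
python3 go.py 0.4644 0.324 0.27 -12.5
python3 - <<'E'
from h import *
s,t=[cv2.cvtColor(arm.grab_frame(n),cv2.COLOR_RGB2BGR) for n in("side","top")]
cv2.imwrite("pics/s5.png",s)
cv2.imwrite("pics/c5.png",np.vstack([np.hstack([panel(s,210,185,66,60,6),panel(t,228,185,66,60,6)]),np.hstack([panel(s,165,70,66,40,6),panel(t,60,225,66,40,6)])]))
E
```

```text
t: 9.95
t: 10.45
t: 10.95
t 10.9 grasp [0.4651 0.3221 0.3178] yaw -12.8 tilt 0.000 j [ 0.61  0.3   0.24  1.52 -0.    2.4 ] open 1.002 F [ 0.2 -0.1 -0.1] grip 0.0
need dx 0.042 dy -0.027 dz 1.195 spin -0.005
```

View pics/c5.png

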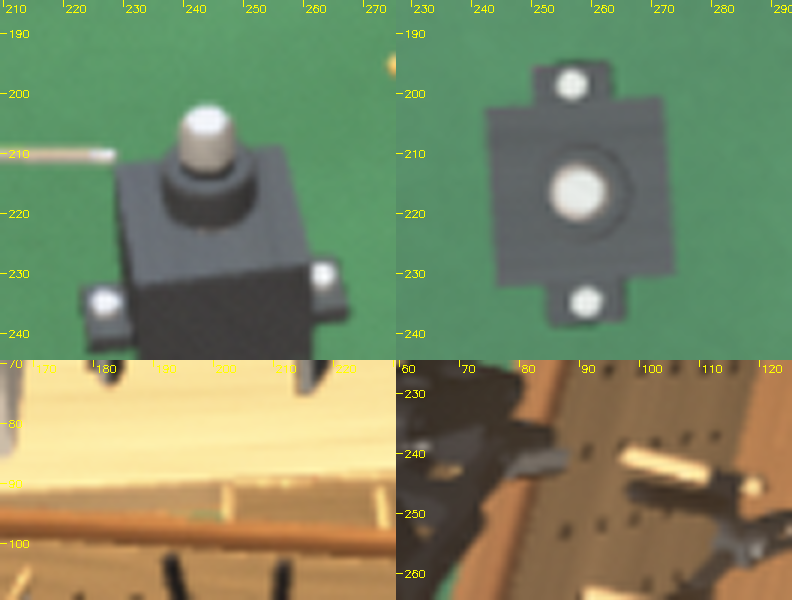

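The axle is seated: tip at side (244.0,204.7), where home predicts about (244.2,204.5), and at top (257.8,216.3). Both pads are above the handles. Now I'll descend onto the handles.

```bash
python3 -m handwheel '[{"gripper":100,"dx":0.04,"dy":-0.027,"dz":0.3,"spin":-0.005},{"gripper":100,"dx":0.04,"dy":-0.027,"dz":0.7,"spin":-0.005},{"gripper":100,"dx":0.04,"dy":-0.027,"dz":1.1,"spin":-0.005},{"gripper":100,"dx":0.04,"dy":-0.027,"dz":1.2,"spin":-0.005},{"gripper":100,"dx":0.04,"dy":-0.027,"dz":1.2,"spin":-0.005}]' |sed -n '2p;4p'
python3 go.py 0.4644 0.324 0.2035 -12.5
python3 - <<'E'
from h import *
a,e=tri((244.0,204.7),(257.8,216.3));print(a,e)
E
```

```text
ee_pos: [0.4636, 0.3253, 0.4238]
ft_force: [-0.3, -0.2, 0.5]
t 11.6 grasp [0.4634 0.3251 0.2688] yaw -11.9 tilt 0.002 j [ 0.61  0.31  0.13  1.4  -0.    2.39] open 0.999 F [-0.3 -0.2  0.5] grip 0.0
need dx -0.019 dy 0.032 dz 1.633 spin 0.010
[ 0.55824089 -0.00346985  0.11195722] 0.16176780944937263
```

```bash
python3 -m handwheel '[{"gripper":100,"dx":-0.02,"dy":0.03,"dz":0.4,"spin":0.01},{"gripper":100,"dx":-0.02,"dy":0.03,"dz":0.8,"spin":0.01},{"gripper":100,"dx":-0.02,"dy":0.03,"dz":1.2,"spin":0.01},{"gripper":100,"dx":-0.02,"dy":0.03,"dz":1.5,"spin":0.01},{"gripper":100,"dx":-0.02,"dy":0.03,"dz":1.63,"spin":0.01}]' |sed -n '2p;4p'
python3 -m handwheel '[{"gripper":100,"dx":0,"dy":0,"dz":0,"spin":0},{"gripper":100,"dx":0,"dy":0,"dz":0,"spin":0},{"gripper":60,"dx":0,"dy":0,"dz":0,"spin":0},{"gripper":60,"dx":0,"dy":0,"dz":0,"spin":0}]' 40|sed -n '2p;4,6p'
python3 -m handwheel '[{"gripper":0,"dx":0,"dy":0,"dz":0,"spin":0},{"gripper":0,"dx":0,"dy":0,"dz":0,"spin":0},{"gripper":0,"dx":0,"dy":0,"dz":0,"spin":0},{"gripper":0,"dx":0,"dy":0,"dz":0,"spin":0},{"gripper":0,"dx":0,"dy":0,"dz":0,"spin":0}]' 40|sed -n '2p;4,6p'
python3 -m handwheel '[{"gripper":0,"dx":0,"dy":0,"dz":0,"spin":0},{"gripper":0,"dx":0,"dy":0,"dz":0,"spin":0}]' 40|sed -n '2p;4,6p'
python3 go.py 0.4644 0.324 0.2035 -12.5
```

```text
ee_pos: [0.4647, 0.3245, 0.3588]
ft_force: [-0.3, 0.1, -1.0]
ee_pos: [0.4648, 0.3247, 0.3602]
ft_force: [0.1, -0.0, 4.4]
opening: 0.692
grip_force: 3.4
ee_pos: [0.4654, 0.3248, 0.3611]
ft_force: [1.2, -0.7, 7.3]
opening: 0.356
grip_force: 39.2
ee_pos: [0.4654, 0.3248, 0.3611]
ft_force: [1.4, -0.4, 8.0]
opening: 0.354
grip_force: 39.2
t 13.2 grasp [0.4659 0.325  0.2061] yaw -12.6 tilt 0.004 j [ 0.61  0.33 -0.    1.24 -0.    2.4 ] open 0.354 F [ 1.4 -0.4  8. ] grip 39.2
need dx -0.032 dy -0.033 dz 0.064 spin -0.002
```

```bash
python3 -m handwheel '[{"gripper":0,"dx":0,"dy":0,"dz":-0.1,"spin":0},{"gripper":0,"dx":0,"dy":0,"dz":-0.25,"spin":0},{"gripper":0,"dx":0,"dy":0,"dz":-0.4,"spin":0},{"gripper":0,"dx":0,"dy":0,"dz":-0.5,"spin":0},{"gripper":0,"dx":0,"dy":0,"dz":-0.5,"spin":0}]' |sed -n '2p;4,6p'
python3 -m handwheel '[{"gripper":0,"dx":-0.2,"dy":0,"dz":0,"spin":0},{"gripper":0,"dx":-0.5,"dy":0,"dz":0,"spin":0},{"gripper":0,"dx":-0.9,"dy":0,"dz":0,"spin":0},{"gripper":0,"dx":-1.3,"dy":0,"dz":0,"spin":0},{"gripper":0,"dx":-1.7,"dy":0,"dz":0,"spin":0}]' |sed -n '2p;4,6p'
python3 -m handwheel '[{"gripper":0,"dx":-0.3,"dy":0,"dz":0,"spin":0},{"gripper":0,"dx":-0.4,"dy":0,"dz":-0.4,"spin":0},{"gripper":0,"dx":-0.4,"dy":0,"dz":-1,"spin":0},{"gripper":0,"dx":-0.4,"dy":0,"dz":-1.7,"spin":0},{"gripper":0,"dx":-0.4,"dy":0,"dz":-2.2,"spin":0}]' |sed -n '2p;4,6p'
python3 -m handwheel '[{"gripper":0,"dx":0,"dy":0,"dz":0,"spin":0},{"gripper":0,"dx":0,"dy":0,"dz":0,"spin":0},{"gripper":0,"dx":0,"dy":0,"dz":0,"spin":0}]' |sed -n '2p;4,6p'
python3 go.py 0.558 -0.0035 0.32 -12.5
python3 - <<'E'
from h import *
s,t=[cv2.cvtColor(arm.grab_frame(n),cv2.COLOR_RGB2BGR) for n in("side","top")]
cv2.imwrite("pics/s6.png",s);cv2.imwrite("pics/t6.png",t)
g=arm.get_state(); M=R.from_rotvec(g["eef_rot"]).as_matrix(); p=g["ee_pos"]+.155*M[:,2]
r=p-.015*M[:,0]-np.array([0,0,.165]); a=proj("side",r)[0].astype(int);b=proj("top",r)[0].astype(int);print(r,a,b)
cv2.imwrite("pics/c6.png",np.hstack([panel(s,a[0]-30,a[1]-50,66,80,6),panel(t,b[0]-30,b[1]-40,66,80,6)]))
E
```

```text
ee_pos: [0.4648, 0.3247, 0.3802]
ft_force: [0.1, 0.7, -2.3]
opening: 0.352
grip_force: 39.8
ee_pos: [0.4493, 0.2565, 0.3795]
ft_force: [0.9, 0.6, -1.5]
opening: 0.352
grip_force: 39.8
ee_pos: [0.4462, 0.2418, 0.4693]
ft_force: [0.4, -0.5, -2.2]
opening: 0.358
grip_force: 39.8
ee_pos: [0.4461, 0.2423, 0.4662]
ft_force: [0.2, -0.2, -1.9]
opening: 0.355
grip_force: 39.8
t 14.9 grasp [0.4459 0.2421 0.3112] yaw -12.6 tilt 0.002 j [ 0.5   0.2   0.09  1.46 -0.    2.29] open 0.355 F [ 0.2 -0.2 -1.9] grip 39.8
need dx -5.381 dy 4.076 dz -0.219 spin -0.002
[0.44264312 0.22764187 0.14628983] [196 144] [154 267]
```

View pics/c6.png

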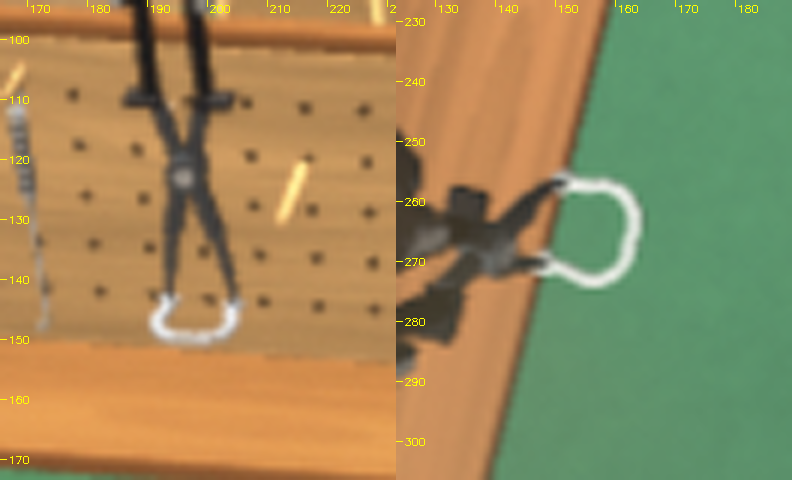

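The ring is now spread. In the side view the eyes are at (193.5,143.2) and (204.5,143.8) and the rivet at (195.8,123.2). In the top view the eyes are at (151.2,256.8) and (148.7,270.5) and the ring front is at (164.2,265.7). I'll triangulate these.

Run:
```python
from h import *
np.set_printoptions(precision=4,suppress=True)
g=arm.get_state(); M=R.from_rotvec(g["eef_rot"]).as_matrix(); p=g["ee_pos"]+.155*M[:,2]; print("grasp",p)
for k,v in dict(rivet=((195.8,123.2),(140,268.2)),eyeR=((204.5,143.8),(151.2,256.8)),eyeL=((193.5,143.2),(148.7,270.5)),front=((198,150.2),(164.2,265.7))).items():
    P,e=tri(*v); print(k,P,e,"tool mm",M.T@(P-p)*1e3)
n=p-.015*M[:,0]-[0,0,.167]; print(n,proj("side",n),proj("top",n))
```

```text
grasp [0.4459 0.2423 0.3113]
rivet [0.4472 0.2415 0.2056] 0.468799411265195 tool mm [ -0.2971   1.62   105.6299]
eyeR [0.4648 0.2374 0.1392] 0.09424981556628609 tool mm [ -0.359   19.7635 172.0277]
eyeL [0.4341 0.2418 0.1406] 0.23168270059741758 tool mm [ -2.785  -11.1425 170.737 ]
front [0.4457 0.2075 0.1392] 0.18675445026246962 tool mm [-33.7811   7.6043 172.0693]
[0.4426 0.2276 0.1443] [[196.595  144.7134]] [[154.6356 267.1129]]
```

```bash
python3 - <<'E'
from h import *
g=arm.get_state(); M=R.from_rotvec(g["eef_rot"]).as_matrix(); p=g["ee_pos"]+.155*M[:,2]
P=atz("top",(156.7,264.8),.1397);print(P,M.T@(P-p)*1e3)
E
python3 -m handwheel '[{"gripper":0,"dx":-0.5,"dy":0.39,"dz":0,"spin":0},{"gripper":0,"dx":-1.2,"dy":0.95,"dz":0,"spin":0},{"gripper":0,"dx":-2.0,"dy":1.58,"dz":0,"spin":0},{"gripper":0,"dx":-2.8,"dy":2.21,"dz":0,"spin":0},{"gripper":0,"dx":-3.6,"dy":2.84,"dz":0,"spin":0}]' |head -1
python3 -m handwheel '[{"gripper":0,"dx":-0.6,"dy":0.48,"dz":0,"spin":0},{"gripper":0,"dx":-1.1,"dy":0.88,"dz":0,"spin":0},{"gripper":0,"dx":-1.39,"dy":1.1,"dz":0,"spin":0},{"gripper":0,"dx":-1.39,"dy":1.1,"dz":0,"spin":0},{"gripper":0,"dx":-1.39,"dy":1.1,"dz":0,"spin":0}]' |sed -n '2p;4,6p'
python3 -m handwheel '[{"gripper":0,"dx":0,"dy":0,"dz":0,"spin":0},{"gripper":0,"dx":0,"dy":0,"dz":0,"spin":0},{"gripper":0,"dx":0,"dy":0,"dz":0,"spin":0}]' |sed -n '2p;4,6p'
python3 go.py 0.5563 0.0131 0.31 -12.5
```

```text
[0.44725335 0.2243557  0.1397    ] [-16.95579355   5.47869621 171.58461517]
t: 15.55
ee_pos: [0.5564, 0.0138, 0.467]
ft_force: [0.6, 0.4, -2.0]
opening: 0.35
grip_force: 39.8
ee_pos: [0.5563, 0.0142, 0.4677]
ft_force: [-0.8, -0.6, -1.4]
opening: 0.353
grip_force: 39.8
t 16.4 grasp [0.5564 0.0142 0.3127] yaw -12.5 tilt 0.000 j [ 0.03  0.28  0.21  1.5  -0.    1.82] open 0.353 F [-0.8 -0.6 -1.4] grip 39.8
need dx -0.028 dy 0.004 dz 0.068 spin -0.001
```

```bash
python3 -m handwheel '[{"gripper":0,"dx":-0.03,"dy":0,"dz":0.15,"spin":0},{"gripper":0,"dx":-0.03,"dy":0,"dz":0.3,"spin":0},{"gripper":0,"dx":-0.03,"dy":0,"dz":0.4,"spin":0},{"gripper":0,"dx":-0.03,"dy":0,"dz":0.45,"spin":0},{"gripper":0,"dx":-0.03,"dy":0,"dz":0.45,"spin":0}]' |sed -n '2p;4,6p'
python3 go.py 0.5563 0.0131 0.27 -12.5
python3 - <<'E'
from h import *
s=cv2.cvtColor(arm.grab_frame("side"),cv2.COLOR_RGB2BGR)
cv2.imwrite("pics/s7.png",s)
cv2.imwrite("pics/c7.png",panel(s,215,165,60,60,10))
g=arm.get_state(); M=R.from_rotvec(g["eef_rot"]).as_matrix(); p=g["ee_pos"]+.155*M[:,2]
for o in ([-16,5.5,171.5],[-1.6,4.3,171.5],[-33.8,7.6,171.5],[-2.8,-11.1,171.5],[-.4,19.8,171.5]): q=p+M@(np.array(o)/1e3);print(o,q,proj("side",q))
for z in (.107,.113,.095): print(proj("side",[.5582,-.0035,z]))
E
```

```text
ee_pos: [0.5563, 0.0122, 0.4491]
ft_force: [-0.3, -0.2, -2.4]
opening: 0.352
grip_force: 39.8
t 16.9 grasp [0.5562 0.0122 0.2941] yaw -12.6 tilt 0.001 j [ 0.02  0.28  0.16  1.45 -0.    1.81] open 0.352 F [-0.3 -0.2 -2.4] grip 39.8
need dx 0.023 dy -0.001 dz 0.602 spin -0.002
[-16, 5.5, 171.5] [ 0.55806969 -0.00463716  0.12287509] [[244.02734544 201.69356063]]
[-1.6, 4.3, 171.5] [0.56004311 0.00967736 0.12287297] [[244.37171228 197.86591554]]
[-33.8, 7.6, 171.5] [ 0.55623211 -0.02246616  0.12287752] [[243.8428891  206.55283716]]
[-2.8, -11.1, 171.5] [0.54475272 0.01186915 0.1228781 ] [[238.17996115 197.71333225]]
[-0.4, 19.8, 171.5] [0.57543109 0.00746374 0.12286781] [[250.61189872 198.02173565]]
[[244.19218234 206.19240271]]
[[244.13658989 204.38663913]]
[[244.30222865 209.76694647]]
```

View pics/c7.png

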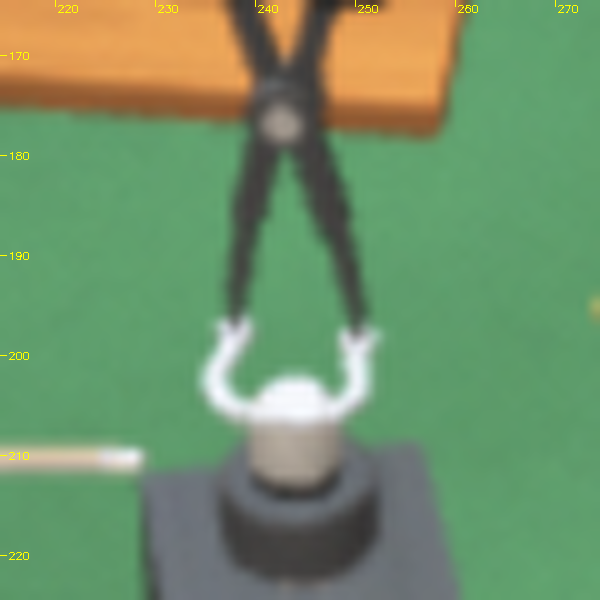

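Side view: ring sides at 235.3 and 252.3, middle 243.3; axle tip at 244.0; eyes around v=197.5, as predicted. I'll shift about +1 mm in x and y, then lower while watching the force.

```bash
python3 -m handwheel '[{"gripper":0,"dx":0.03,"dy":0.02,"dz":0,"spin":0},{"gripper":0,"dx":0.03,"dy":0.02,"dz":0.1,"spin":0},{"gripper":0,"dx":0.03,"dy":0.02,"dz":0.2,"spin":0},{"gripper":0,"dx":0.03,"dy":0.02,"dz":0.25,"spin":0},{"gripper":0,"dx":0.03,"dy":0.02,"dz":0.25,"spin":0}]' |sed -n '2p;4p'
python3 -m handwheel '[{"gripper":0,"dx":0,"dy":0,"dz":0.05,"spin":0},{"gripper":0,"dx":0,"dy":0,"dz":0.1,"spin":0},{"gripper":0,"dx":0,"dy":0,"dz":0.1,"spin":0},{"gripper":0,"dx":0,"dy":0,"dz":0.1,"spin":0}]' |sed -n '2p;4p'
python3 -m handwheel '[{"gripper":0,"dx":0,"dy":0,"dz":0.05,"spin":0},{"gripper":0,"dx":0,"dy":0,"dz":0.1,"spin":0},{"gripper":0,"dx":0,"dy":0,"dz":0.1,"spin":0},{"gripper":0,"dx":0,"dy":0,"dz":0.1,"spin":0}]' |sed -n '2p;4p'
python3 go.py 0.5572 0.0132 0.263 -12.5
python3 - <<'E'
from h import *
for i in range(3):
    f=arm.grab_frame("side"); g=arm.get_state(); print(g["ft_force"].round(2),g["moment"].round(3))
s=cv2.cvtColor(f,cv2.COLOR_RGB2BGR); cv2.imwrite("pics/c8.png",panel(s,220,175,50,50,12))
E
```

```text
ee_pos: [0.5573, 0.0132, 0.439]
ft_force: [0.1, 0.4, -1.9]
ee_pos: [0.5574, 0.0133, 0.4355]
ft_force: [0.3, -0.4, -1.5]
ee_pos: [0.5574, 0.0133, 0.4314]
ft_force: [0.4, 0.0, -2.4]
t 18.2 grasp [0.5573 0.0132 0.2764] yaw -12.6 tilt 0.000 j [ 0.02  0.29  0.12  1.41 -0.    1.81] open 0.354 F [ 0.4  0.  -2.4] grip 39.8
need dx -0.002 dy -0.003 dz 0.336 spin -0.002
[ 0.31  0.35 -2.04] [-0.067 -0.01  -0.025]
[-0.26 -0.58 -2.12] [-0.021  0.081 -0.001]
[ 0.49  0.53 -1.62] [-0.045 -0.007  0.015]
```

View pics/c8.png

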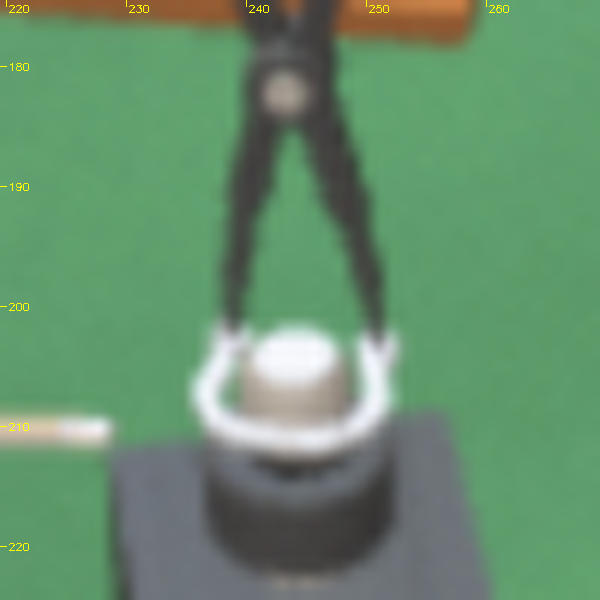

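The ring encircles the axle end: ring middle at 291.5, axle at 294 in the crop (about 0.4 mm off). There is no contact force. I'll continue down and feel for the roller.

```bash
python3 -m handwheel '[{"gripper":0,"dx":0.005,"dy":0.01,"dz":0.05,"spin":0},{"gripper":0,"dx":0.005,"dy":0.01,"dz":0.1,"spin":0},{"gripper":0,"dx":0.005,"dy":0.01,"dz":0.15,"spin":0},{"gripper":0,"dx":0.005,"dy":0.01,"dz":0.15,"spin":0},{"gripper":0,"dx":0.005,"dy":0.01,"dz":0.15,"spin":0}]' |sed -n '2p;4p'
for i in 1 2 3 4; do python3 -m handwheel '[{"gripper":0,"dx":0,"dy":0,"dz":0.025,"spin":0},{"gripper":0,"dx":0,"dy":0,"dz":0.025,"spin":0},{"gripper":0,"dx":0,"dy":0,"dz":0.025,"spin":0}]' |sed -n '2p;4p'; done
python3 - <<'E'
from h import *
F=[]
for i in range(5):
    arm.grab_frame("side"); F.append(arm.get_state()["ft_force"])
print(np.mean(F,0).round(2),arm.get_state()["ee_pos"])
E
```

```text
ee_pos: [0.5578, 0.0134, 0.4254]
ft_force: [-0.5, -1.2, -1.5]
ee_pos: [0.5578, 0.0134, 0.4245]
ft_force: [0.0, 1.0, -1.2]
ee_pos: [0.5578, 0.0134, 0.4235]
ft_force: [0.9, -0.4, -2.1]
ee_pos: [0.5578, 0.0134, 0.4225]
ft_force: [-0.6, -0.0, -2.0]
ee_pos: [0.5578, 0.0134, 0.4215]
ft_force: [-0.4, -0.5, -2.1]
[-0.36 -0.   -1.8 ] [0.55781434 0.01337098 0.42154593]
```

```bash
cat > f.py <<'E'
from h import *
F=[]
for i in range(3):
    arm.grab_frame("side"); F.append(arm.get_state()["ft_force"])
print(np.mean(F,0).round(2),arm.get_state()["ee_pos"].round(5))
E
for i in 1 2 3 4 5 ; do python3 -m handwheel '[{"gripper":0,"dx":0,"dy":0,"dz":0.0125,"spin":0},{"gripper":0,"dx":0,"dy":0,"dz":0.0125,"spin":0}]' >/dev/null; python3 f.py; done
```

```text
[-0.05 -0.26 -1.52] [0.5578  0.01338 0.42102]
[-0.24 -0.47 -1.99] [0.5578  0.01338 0.42053]
[-0.96  0.15  1.72] [0.55779 0.01337 0.42023]
[-1.06  0.14  5.18] [0.55779 0.01339 0.42001]
[-0.81  0.32  7.38] [0.55787 0.0134  0.41986]
```

```bash
python3 -m handwheel '[{"gripper":0,"dx":0,"dy":0,"dz":-0.03,"spin":0},{"gripper":0,"dx":0,"dy":0,"dz":-0.069,"spin":0},{"gripper":0,"dx":0,"dy":0,"dz":-0.069,"spin":0},{"gripper":0,"dx":0,"dy":0,"dz":-0.069,"spin":0}]'
python3 f.py; python3 f.py
python3 - <<'E'
from h import *
s=cv2.cvtColor(arm.grab_frame("side"),cv2.COLOR_RGB2BGR).astype(int); cv2.imwrite("pics/s9.png",s)
g=arm.get_state(); M=R.from_rotvec(g["eef_rot"]).as_matrix(); p=g["ee_pos"]+.155*M[:,2]
w=s[195:222,228:262].min(2)  # brightness map
for r,row in zip(range(195,222),w): print(r,''.join('%4d'%v if v>110 else '   .' for v in row))
for z in (.092,.0935,.107): print(proj("side",[.5582,-.0035,z]),proj("side",[.5582,-.0175,z]))
E
```

```text
t: 22.45
ee_pos: [0.5578, 0.0134, 0.4215]
eef_rot: [-2.452, -1.964, 0.001]
ft_force: [-0.4, -0.7, -2.3]
opening: 0.354
grip_force: 39.8
[ 0.26  0.8  -2.04] [0.55782 0.01338 0.42156]
[ 0.03  0.04 -1.95] [0.55781 0.01337 0.42165]
195    .   .   .   .   .   .   .   .   .   .   .   .   .   .   .   .   .   .   .   .   .   .   .   .   .   .   .   .   .   .   .   .   .   .
196    .   .   .   .   .   .   .   .   .   .   .   .   .   .   .   .   .   .   .   .   .   .   .   .   .   .   .   .   .   .   .   .   .   .
197    .   .   .   .   .   .   .   .   .   .   .   .   .   .   .   .   .   .   .   .   .   .   .   .   .   .   .   .   .   .   .   .   .   .
198    .   .   .   .   .   .   .   .   .   .   .   .   .   .   .   .   .   .   .   .   .   .   .   .   .   .   .   .   .   .   .   .   .   .
199    .   .   .   .   .   .   .   .   .   .   .   .   .   .   .   .   .   .   .   .   .   .   .   .   .   .   .   .   .   .   .   .   .   .
200    .   .   .   .   .   .   .   .   .   .   .   .   .   .   .   .   .   .   .   .   .   .   .   .   .   .   .   .   .   .   .   .   .   .
201    .   .   .   .   .  
[... 2532 characters left out ...]
 111   .   .   .   .   .   .   .   .   .   .   .   .   .   .   .   .   .   .   .   .   .   .   .   .   .   .   .   .   .
220    .   .   .   .   .   .   .   .   .   .   .   .   .   .   .   .   .   .   .   .   .   .   .   .   .   .   .   .   .   .   .   .   .   .
221    .   .   .   . 113   .   .   . 111   .   .   .   .   .   .   .   .   .   .   .   .   .   .   .   .   .   .   .   . 112   .   .   .   .
[[244.32950586 210.65296943]] [[244.76962249 214.43492209]]
[[244.31587889 210.21033568]] [[244.75624223 213.99125044]]
[[244.19218234 206.19240271]] [[244.63477503 209.96356066]][ WARN:0@0.311] global loadsave.cpp:1063 imwrite_ Unsupported depth image for selected encoder is fallbacked to CV_8U.
```

```bash
python3 -m handwheel '[{"gripper":0,"dx":0,"dy":0,"dz":-0.005,"spin":0},{"gripper":0,"dx":0,"dy":0,"dz":-0.005,"spin":0},{"gripper":0,"dx":0,"dy":0,"dz":-0.005,"spin":0}]'
python3 -c "
from bench import arm
print(arm.finish_job())"
```

```text
t: 23.1
ee_pos: [0.5578, 0.0134, 0.422]
eef_rot: [2.452, 1.964, -0.0]
ft_force: [-0.1, 0.0, -2.3]
opening: 0.352
grip_force: 39.8
the job is handed in; nothing more can be done
None
```

I handed the job in at 23.1 s: the axle is home in the steel block's bore, and the open ring is held about 1.5 mm above where it touched the roller, with no contact force; no pass/fail result came back.

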